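# Stack a lamp module on its jig and pick the unlocked cap

## Robot

A 6-joint arm with a two-finger parallel gripper is mounted at the origin on the work surface. World frame = base frame: x ahead of the robot, y to its left, z up, the work surface at z = 0. Lengths are in mm, angles in rad, forces in N, time in s.
With the tool pointing down it reaches from about 275 to 1000 mm from the base axis. Payload 8.4 kg.
Tool frame: the origin (TCP) lies on the centre line of the jaws, within the pads' length; the fingertips stand 17 mm ahead of it and the grasp point (between the pads) lies 2 mm behind it (r.tcp_to_tips is the z of the fingertips in the tool frame, in mm); z points along the fingers, y is the direction in which the jaws open and shut (so a half turn about z gives the same grasp; the last joint's range is limited). The gripper opens to 85 mm and grips with 20 to 120 N. Pads are 22 mm wide; open, the fingers measure 114 mm over their backs; the gripper's body (76 mm by 85 mm) begins 54 mm behind the grasp point. The pads swing forward as they close: fully open they stand 13 mm farther back than shut.
Start: joints at [-1.177, 0.353, 1.633, -0, 1.155, -0.002], TCP at [240.965, -576.683, 248.281] pointing down, gripper open.
Joint ranges: [-2.63, 2.63], [-0.92, 2.1], [0.06, 2.66], [-1.3, 4.44], [0, 2.69], [-3.02, 3.02]. Speed limits (rad/s): [2.22, 2.22, 2.79, 3.14, 3.14, 3.14].

## Interface

Orientations are given as [roll, pitch, yaw] about the fixed x, y, z axes, in that order (R = Rz(yaw) Ry(pitch) Rx(roll)).
In Python, from rig import r, cams, job gives the robot as it stands.
- The arm moves only by the tool drive_tool, never from a script. Its argument "deltas" is a list of rows, each a list of 4 numbers: the shift along the tool's x, y, z in cm, then the turn about the tool's z in rad. In form: [[x, y, z, roll], ...]. A call has 1 to 12 rows; each row shifts and turns the commanded pose from where the row before left it, along the tool's axes as they then stand; what a row does not reach is not made up. A row lasts 1/12 s, in which the tool goes at most 41.7 mm and 7.16 degrees, less where a joint would pass 70% of its speed; a pose out of reach is approached as far as the arm can. A call with a gripper value outside its range is refused whole. "jaw" is the closure, from 0 (fully open) to 1 (shut), set as the call begins (left out, the last holds). The fingers move at their own pace and stop on an object; "force" is the grip in N (left out, the last holds). Time passes only in rows, so rows that do not move let the fingers close. It gives the time, the measured TCP pose, the force and the opening at its end, in the units of the state.
- r.sense(): the state, without advancing time (a new reading comes with each control period).
- cams.grab_frame(name): name is "side" or "top"; returns (picture, depth): 420x560x3 uint8, red, green, blue; 420x560 float32, mm along the optical axis (not along the pixel's ray), 0 where there is no reading.
- cams.camera_params(name): a dict with "fx", "fy", "cx", "cy" (pixels), "R" (3x3) and "t" (3): a world point X has camera coordinates R X + t. Camera axes: x right, y down, z forward; pixel columns grow to the right and rows downward; lengths in mm; the calibration is good to about 2 mm. A picture is of the moment at which its call begins. camera_params takes no time and is no camera call.
- job.sign_off(): hands the job in, once; it reports no verdict.
The state is a dict: "clock": time; "qpos": joint angles; "qvel": joint speeds; "joint_efforts": joint torques, N m; "eef_pos": TCP position; "tcp_rot": TCP orientation; "contact_force": force on the tool from outside, world axes, zero at the start; "wrist_torque": the same for the moment, N m; "opening": opening from 0.0 (shut) to 1.0 (fully open).
Only numpy, scipy, OpenCV 4.12 (cv2) and the standard library are available. Lean on these libraries where they do the work, as an engineer would, in place of code of your own. Each camera call takes 0.05 s, during which the arm holds its last target. There are 200 camera calls.

## Task

On the post of the blue jig, build up the lamp module from the bottom: first the finned aluminium heat sink, then the copper ring, then the green ring, and on top the white lock cap whose red knob is pulled out (unlocked). Stand the other white cap, whose red knob is pushed in (locked), upright in the yellow tray, at any point in the job. Leave both knobs as you find them, and everything seated flat and released.

Things in the scene. Friction and masses are not known exactly. Their poses are not given: they have to be found in the camera images.
- sink_mid (a point): centre (half-way up) of the bright aluminium heat sink ring with dark radial slots, 62 mm diameter, 24 mm high, with a 20 mm through hole; loose, lying flat on the bench; z up
- spreader_mid (a point): centre (half-way up) of the copper heat-spreader ring, 52 mm diameter, 14 mm high, with a 20 mm through hole; loose, lying flat on the bench; z up
- spacer_mid (a point): centre (half-way up) of the green plastic spacer ring, 46 mm diameter, 18 mm high, with a 20 mm through hole; loose, lying flat on the bench; z up
- cap_out_mid (a point): centre (half-way up) of the white cap whose red knob is pulled out (steel rod showing). Loose, upright on the bench; 40 mm diameter, 28 mm high, 20 mm hole 18 mm deep in its underside. x: out along the side plunger (dark boss to 30 mm from the axis, 20 mm above the underside; then the red knob, 14 mm diameter, 10 mm long). Grasp along y to stay clear of it. z up
- cap_in_mid (a point): centre (half-way up) of the white cap whose red knob is pushed in. Loose, upright on the bench; 40 mm diameter, 28 mm high, 20 mm hole 18 mm deep in its underside. x: out along the side plunger (dark boss to 30 mm from the axis, 20 mm above the underside; then the red knob, 14 mm diameter, 10 mm long). Grasp along y to stay clear of it. z up
- cap_out_knob (a joint): how far the red knob of the unlocked cap is pulled out, m: 0 pushed home against the boss, 0.018 fully out. At the start 0.014 to 0.017. It slides stiffly (about 4 N) and stays where it is left
- cap_in_knob (a joint): how far the red knob of the locked cap is pulled out, m: 0 pushed home against the boss, 0.018 fully out. At the start 0 to 0.001. It slides stiffly (about 4 N) and stays where it is left
- jig: blue square assembly jig, fixed to the bench: plate 110 x 110 x 12 mm with an upright steel post at its centre, 12 mm diameter, rising 64 mm above the plate (top at 76 mm over the bench, the last 6 mm tapered). Origin: centre of the plate's underside, on the bench; x and y along the plate's edges, z up along the post
- tray: yellow square open tray, fixed to the bench: 130 x 130 mm outside, 24 mm high, walls and floor 3 mm thick. Origin: centre of its underside, on the bench; x and y along its edges, z up
Mind the look-alikes: they are no part of the job. There is more than one size of the part that bears sink_mid; the job needs the middle-sized.

How it is judged (in metres and radians):
On the way, in this order (a step that is already met when the one before it is completed fails the run):
1. the finned heat sink is seated on the blue jig, over its post (horizontal distance between sink_mid and jig below 0.008 m and z of sink_mid in the frame of jig between 0.02 and 0.028 m and angle between sink_mid's own z axis and vertical below 0.1 rad), for 0.2 s.
2. the copper ring lies on the heat sink, over the post (horizontal distance between spreader_mid and jig below 0.008 m and z of spreader_mid in the frame of jig between 0.039 and 0.047 m and angle between spreader_mid's own z axis and vertical below 0.1 rad), for 0.2 s.
3. the green ring lies on the copper ring, over the post (horizontal distance between spacer_mid and jig below 0.008 m and z of spacer_mid in the frame of jig between 0.055 and 0.063 m and angle between spacer_mid's own z axis and vertical below 0.1 rad), for 0.2 s.
4. the cap with the pulled-out knob sits on the green ring, over the post (horizontal distance between cap_out_mid and jig below 0.008 m and z of cap_out_mid in the frame of jig between 0.078 and 0.086 m and angle between cap_out_mid's own z axis and vertical below 0.1 rad), for 0.2 s.
At the end, for the whole second after the job is handed in: Heat sink, copper ring, green ring, pulled-out-knob cap stacked in this order on the post: 8 mm off axis, 4 mm in height, 0.1 rad tilt; other cap upright (0.15 rad) on the tray floor, centre within 50 mm of its middle along each edge; knobs still out (over 9 mm) and in (under 6 mm); all at rest (all of step 1 and all of step 2 and all of step 3 and all of step 4 and x of cap_in_mid in the frame of tray between -0.05 and 0.05 m and y of cap_in_mid in the frame of tray between -0.05 and 0.05 m and z of cap_in_mid in the frame of tray between 0.01 and 0.024 m and angle between cap_in_mid's own z axis and vertical below 0.15 rad and value of joint cap_out_knob above 0.009 m and value of joint cap_in_knob below 0.006 m and linear speed of each of sink, spreader, spacer, cap_out, cap_in below 0.02 m/s); the robot touches nothing.
It also fails if it takes over 104 s, if anything falls off the work surface, if the arm or the gripper's body presses on something with over 40 N, if the wrist force passes 120 N, or if a joint passes its speed limit or range.

## Working session

There is one attempt and no reset: what is moved stays moved. The work goes in short steps, Python scripts to look and compute and a tool call to move; the robot and the scene stay as the last step left them, time stands still between calls to the robot, and variables do not carry over. Pictures are saved under pics/ and viewed, about 12 in all and at most 16, crops included, and the job is handed in when it is done.

Besides the shell and the picture viewer there is one more tool, called after "Emit:" as name(argument=value, ...) on one line, values as JSON. drive_tool: Moves the arm, as the interface text tells. Its arguments: {"type":"object","properties":{"deltas":{"type":"array"},"jaw":{"type":"number"},"force":{"type":"number"}},"required":["deltas"]}

```bash
ls; mkdir -p pics
cat > h.py <<'E'
import numpy as np, cv2
from rig import r, cams, job
def grab(n):
    im,d=cams.grab_frame(n); return im.copy(),d.copy()
def save(im,f,s=1):
    cv2.imwrite('pics/'+f,cv2.resize(cv2.cvtColor(im,cv2.COLOR_RGB2BGR),None,fx=s,fy=s,interpolation=cv2.INTER_CUBIC))
def ray(n,u,v,z):
    p=cams.camera_params(n);R=np.array(p['R']);t=np.array(p['t'])
    d=R.T@np.array([(u-p['cx'])/p['fx'],(v-p['cy'])/p['fy'],1]);c=-R.T@t
    return c+d*(z-c[2])/d[2]
def pts(n,d):
    p=cams.camera_params(n);R=np.array(p['R']);t=np.array(p['t'])
    v,u=np.mgrid[:420,:560]
    P=np.stack([(u-p['cx'])/p['fx']*d,(v-p['cy'])/p['fy']*d,d],-1)
    return (P-t)@R
def proj(n,X):
    p=cams.camera_params(n);c=np.array(p['R'])@np.array(X)+np.array(p['t'])
    return p['fx']*c[0]/c[2]+p['cx'],p['fy']*c[1]/c[2]+p['cy']
E
python3 - <<'E'
from h import *
for n in('top','side'):
    im,d=grab(n);save(im,n+'0.png',1.4);np.savez(n+'0.npz',im=im,d=d)
    p=cams.camera_params(n);print(n,p['fx'],-np.array(p['R']).T@p['t'],np.round(p['R'],2))
print(r.sense(),r.tcp_to_tips)
E
```

```text
pics
top 541.397346960485 [ 413.6391936   -59.34373641 1101.63744912] [[-0.01 -1.   -0.01]
 [-1.    0.01 -0.05]
 [ 0.05  0.01 -1.  ]]
side 410.21496099911394 [374.39157629 675.65884641 695.22701967] [[-0.99 -0.14  0.01]
 [-0.1   0.65 -0.75]
 [ 0.1  -0.74 -0.66]]
{'clock': 0.1, 'qpos': array([-1.17743608e+00,  3.53573817e-01,  1.63408760e+00, -2.06857495e-05,
        1.15521631e+00, -2.43188362e-03]), 'qvel': array([ 0.00029255, -0.00149407, -0.00437677, -0.00046885, -0.00079784,
       -0.00140734]), 'joint_efforts': array([-2.27367582e-04, -6.06354690e+01, -3.42818069e+01, -3.86593285e-05,
        3.87981359e-03, -8.75700835e-06]), 'eef_pos': array([ 240.7740732 , -576.2973812 ,  247.62800381]), 'tcp_rot': array([-3.14030753e+00,  1.57890629e-05,  3.95800501e-01]), 'contact_force': array([ 0.40620394, -1.15031508,  0.0259216 ]), 'wrist_torque': array([0.02119495, 0.00389413, 0.01307874]), 'opening': 0.9962584033223779} 17.0
```

View pics/top0.png

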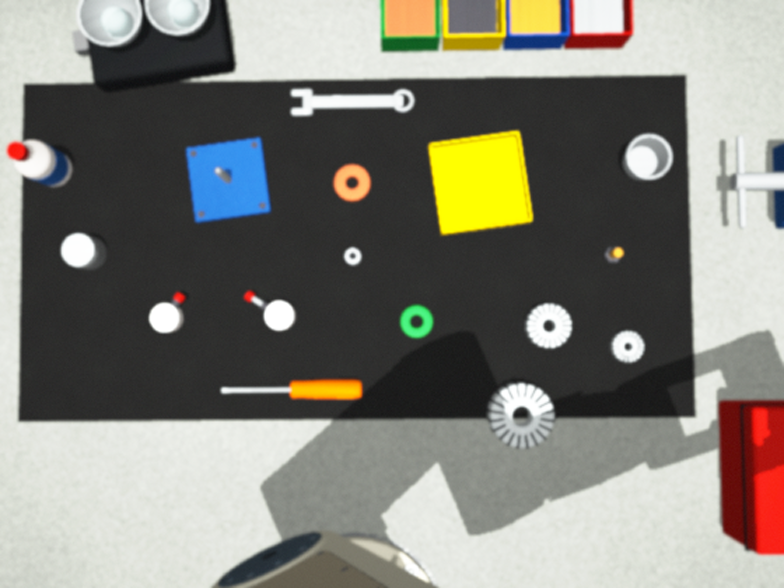

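View pics/side0.png

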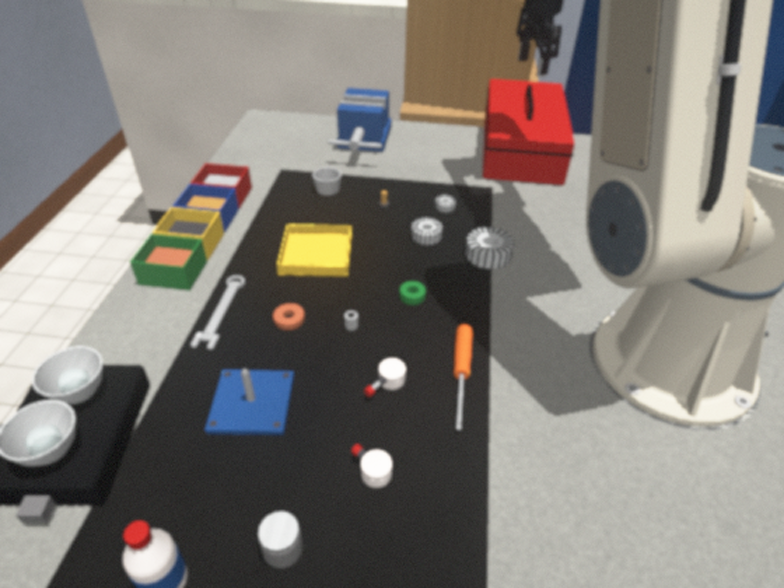

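The top picture (1.4x pixels) shows three finned rings: (549,326), (628,346) and (521,415). The copper ring is at (351,183), the green ring at (416,322), the jig at (228,180) with its post at about (222,175), and the tray at (481,183). The cap at (279,315) has a steel rod running to a red knob at (250,297), so it's the pulled-out one. The cap at (166,317) has its knob at (179,297), close in.

Things that could be confused: the three sinks (the middle size should be the one at 549,326), the two caps, a plain white cylinder at (80,250) and a small grey nut at (352,256).

```bash
cat > m.py <<'E'
from h import *
def blob(mask,uv,rad=45):
    v,u=np.mgrid[:420,:560]
    m=(mask&((u-uv[0])**2+(v-uv[1])**2<rad**2)).astype(np.uint8)
    n,l,s,c=cv2.connectedComponentsWithStats(m)
    k=[i for i in range(1,n) if s[i,4]>12]
    i=min(k,key=lambda i:np.hypot(*(c[i]-uv))); return l==i,c[i],s[i,4]
def meas(im,d,uv,h,kind):
    hsv=cv2.cvtColor(im,cv2.COLOR_RGB2HSV);H,S,V=[hsv[...,i].astype(int) for i in range(3)]
    mk={'gray':(S<70)&(V>100),'cu':(H<20)&(S>80)&(V>110),'green':(H>45)&(H<85)&(S>100)&(V>50),'red':((H<8)|(H>172))&(S>120)&(V>60),
     'blue':(H>95)&(H<125)&(S>120),'yel':(H>22)&(H<36)&(S>150)}[kind]
    b,c,a=blob(mk,uv,70 if kind in('blue','yel') else 25)
    cn=max(cv2.findContours(b.astype(np.uint8),cv2.RETR_EXTERNAL,cv2.CHAIN_APPROX_NONE)[0],key=len)
    return b,cn
E
python3 - <<'E'
from m import *
z=np.load('top0.npz');im,d=z['im'],z['d'];P=pts('top',d)
for n,uv,h,k in [('sink',(549,326),24,'gray'),('small',(628,346),24,'gray'),('large',(521,410),24,'gray'),('cu',(351,183),14,'cu'),('green',(416,322),18,'green'),('capout',(279,315),28,'gray'),('capin',(166,317),28,'gray'),('knobout',(250,297),20,'red'),('knobin',(180,297),20,'red')]:
    b,cn=meas(im,d,np.array(uv)/1.4,h,k)
    (cx,cy),rad=cv2.minEnclosingCircle(cn); zz=P[b][:,2]
    zt=np.percentile(zz,60)
    q=P[b&(abs(P[...,2]-zt)<5)]
    e=cv2.fitEllipse(cn) if len(cn)>5 else None
    print(n,'circ',np.round(ray('top',cx,cy,h),1),'diam',round(2*rad*(1101-h)/541,1),'ell',np.round(ray('top',*e[0],h),1) if e else '','ztop',round(zt,1),'med',np.round((q.min(0)+q.max(0))/2,1),np.round(q.max(0)-q.min(0),1))
for n,uv,h,k in [('jig',(228,190),12,'blue'),('tray',(481,183),24,'yel')]:
    b,cn=meas(im,d,np.array(uv)/1.4,h,k); rc=cv2.minAreaRect(cn);bx=cv2.boxPoints(rc)
    w=np.array([ray('top',*p,h)[:2] for p in bx]);print(n,w.mean(0).round(1),np.linalg.norm(np.roll(w,1,0)-w,axis=1).round(1),np.round(w,1).tolist(),P[b][:,2].mean())
p=np.where((P[...,2]>30)&(np.hypot(P[...,0]-P[int(180/1.4),int(228/1.4),0],P[...,1]-P[int(180/1.4),int(228/1.4),1])<50));print('post',P[p].mean(0),P[p][:,2].max(),len(p[0]), P[p].round(0)[:10].tolist())
save(im[185:320,90:470],'crop1.png',2.1)
E
```

```text
sink circ [ 422.5 -278.4   24. ] diam 66.9 ell [ 422.7 -278.7   24. ] ztop 23.5 med [ 422.3 -279.6   23.4] [61.6 60.6  9.7]
small circ [ 392.6 -389.6   24. ] diam 47.9 ell [ 392.4 -389.5   24. ] ztop 16.3 med [ 391.4 -392.4   16.3] [41.9 42.3  9.9]
large circ [ 297.4 -237.9   24. ] diam 95.7 ell [ 298.5 -237.8   24. ] ztop 34.5 med [ 298.5 -237.    34.4] [82.1 88.5  9.8]
cu circ [ 6.321e+02 -3.000e-01  1.400e+01] diam 55.4 ell [ 6.323e+02 -3.000e-01  1.400e+01] ztop 12.9 med [631.8  -1.   12.8] [51.7 51.1  9.9]
green circ [430.6 -91.2  18. ] diam 50.7 ell [430.7 -91.3  18. ] ztop 16.6 med [429.  -92.2  16.5] [44.1 42.2  8.9]
capout circ [446.5 112.6  28. ] diam 67.7 ell [443.2 107.6  28. ] ztop 26.5 med [443.8 113.1  26.4] [46.3 58.4  9.6]
capin circ [440.7 265.7  28. ] diam 50.1 ell [439.2 265.4  28. ] ztop 26.7 med [440.9 266.9  26.6] [41.8 40.4  9.7]
knobout circ [468.6 147.6  20. ] diam 19.2 ell [469.2 148.3  20. ] ztop 22.8 med [468.1 146.8  23.4] [14.1 11.3  8. ]
knobin circ [467.1 248.7  20. ] diam 19.0 ell [468.4 248.1  20. ] ztop 23.5 med [466.9 246.9  24.2] [13.8 12.5  8.5]
jig [639.1 180.3] [115.2 115.5 115.1 114.9] [[688.9, 245.5], [703.4, 130.9], [589.3, 115.5], [574.8, 229.4]] 15.256176790599193
tray [ 628.3 -184.8] [137.5 137.2 137.4 136.3] [[687.5, -108.2], [705.5, -244.2], [569.1, -261.0], [551.2, -125.9]] 9.237759720026302
post [636.85800275 177.95512903  59.07784019] 77.56817838348225 66 [[643.0, 184.0, 70.0], [642.0, 181.0, 73.0], [643.0, 180.0, 71.0], [643.0, 178.0, 71.0], [643.0, 176.0, 71.0], [639.0, 182.0, 78.0], [640.0, 181.0, 74.0], [640.0, 179.0, 76.0], [641.0, 178.0, 71.0], [640.0, 176.0, 73.0]]
```

View pics/crop1.png

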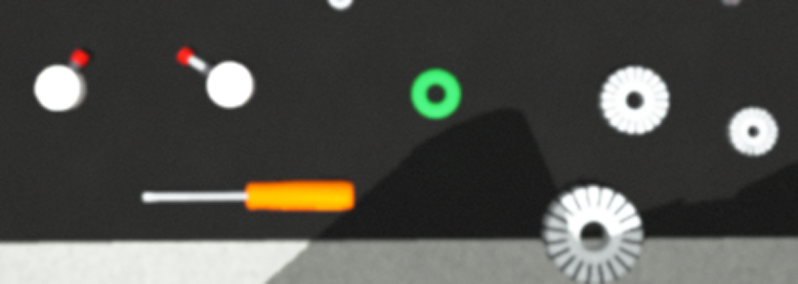

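The crop shows the middle-sized sink at (634,100). The smaller sink is at (753,131) and the larger at (593,235). The rod and red knob on the cap at (230,85) confirm it's the pulled-out one, and the cap at (59,88) has its knob close in. Next I'll cross-check with the side view and find how far the fingertips reach when open.

Run:
```python
from m import *
z=np.load('side0.npz');im,d=z['im'],z['d'];P=pts('side',d)
E0=np.array([240.8,-576.3,247.6])
g=(np.hypot(P[...,0]-E0[0],P[...,1]-E0[1])<90)&(P[...,2]>180)&(d>0)
q=P[g];print('lowest gripper z',np.sort(q[:,2])[:8].round(1),'tool TCP 247.6')
for n,X,h,k in [('sink',(422.5,-279),24,'gray'),('cu',(632,-.5),14,'cu'),('green',(430.5,-91.5),18,'green'),('capout',(441,107),28,'gray'),('capin',(440,266),28,'gray')]:
    uv=np.array(proj('side',(*X,h/2)))
    b,cn=meas(im,d,uv,h,k)
    t=b&(abs(P[...,2]-h)<5);q=P[t]
    print(n,((q.min(0)+q.max(0))/2).round(1),(q.max(0)-q.min(0)).round(1),t.sum())
b,cn=meas(im,d,np.array((250,410))/1.4,12,'blue');bx=cv2.approxPolyDP(cn,6,True)[:,0]
w=np.array([ray('side',*p,12)[:2] for p in bx]);print('jig side',w.mean(0).round(1),w.round(0).tolist())
post=(np.hypot(P[...,0]-639,P[...,1]-180)<20)&(P[...,2]>25);q=P[post];print('post side',q.mean(0),q.max(0),q.min(0))
z=np.load('top0.npz');im,d=z['im'],z['d'];P=pts('top',d)
pt=(np.hypot(P[...,0]-639,P[...,1]-180)<20)&(P[...,2]>68);q=P[pt];print('post top tip',q.mean(0),q.min(0),q.max(0),pt.sum())
hsv=cv2.cvtColor(im,cv2.COLOR_RGB2HSV)
for n,uv in(('out',(279,315)),('in',(166,317))):
    uv=np.array(uv)/1.4;m=((hsv[...,1]<70)&(hsv[...,2]>170)).astype(np.uint8)
    m=cv2.morphologyEx(m,cv2.MORPH_OPEN,cv2.getStructuringElement(cv2.MORPH_ELLIPSE,(13,13)))
    n_,l,s,c=cv2.connectedComponentsWithStats(m);i=l[int(uv[1]),int(uv[0])];print('cap',n,ray('top',*c[i],28).round(1),'eqdiam',np.sqrt(s[i,4]*4/np.pi)*1073/541)
```

```text
lowest gripper z [243.2 243.3 243.7 244.1 244.4 244.5 245.5 245.5] tool TCP 247.6
sink [ 422.3 -278.4   23.2] [60.2 64.9  8.3] 227
cu [633.3   3.2  13.3] [51.6 51.1  8.5] 248
green [431.1 -88.8  16.9] [45.2 45.5  7.7] 169
capout [442.4 113.8  27.3] [41.1 53.6  8.4] 244
capin [442.2 269.8  26.8] [43.7 39.5  7.3] 354
jig side [646.4 170.5] [[701.0, 137.0], [685.0, 245.0], [577.0, 236.0], [592.0, 123.0], [656.0, 130.0], [641.0, 190.0], [673.0, 133.0]]
post side [638.34226108 185.30870344  52.73403093] [645.03150205 190.18554929  76.03076394] [633.90309245 178.41123626  25.0906934 ]
post top tip [638.08144991 179.45191568  72.38598363] [633.00464493 174.15237226  68.04569477] [642.96733746 184.40486629  77.56817838] 27
cap out [441.  103.6  28. ] eqdiam 43.04853517827873
cap in [438.8 266.7  28. ] eqdiam 43.51143596232503
```

Emit:
drive_tool(deltas=[[0,0,0,0.1],[0,0,0,0.1],[0,0,0,0.1],[0,0,0,0.096],[0,0,0,0]], jaw=0, force=40)

```text
clock: 0.52
eef_pos: [240.9, -576.4, 247.9]
tcp_rot: [-3.141, 0.0, -0.004]
contact_force: [-0.1, 0.1, 0.7]
opening: 1.003
```

Emit:
drive_tool(deltas=[[1.5,-2.5,0,0],[1.5,-2.5,0,0],[1.5,-2.5,0,0],[1.5,-2.5,0,0],[1.5,-2.5,0.5,0],[1.5,-2.5,1.5,0],[1.5,-2.5,2.5,0],[1.5,-2.5,2.5,0],[1.5,-2.5,2.5,0],[1.5,-2.5,2.5,0],[1.5,-2.5,2.5,0],[1.6,-2.3,2.5,0]])

```text
clock: 1.52
eef_pos: [422.2, -277.2, 77.2]
tcp_rot: [-3.142, 0.0, 0.003]
contact_force: [0.4, -1.0, -0.5]
opening: 1.0
```

Emit:
drive_tool(deltas=[[0,0,0,0],[0,0,0,0]])

```text
clock: 1.68
eef_pos: [421.7, -277.0, 76.9]
tcp_rot: [-3.14, 0.003, 0.005]
contact_force: [-0.0, -1.3, 0.6]
opening: 1.002
```

Run:
```python
from m import *
for n in('side','top'):
    im,d=grab(n);np.savez(n+'1.npz',im=im,d=d);u,v=proj(n,(422,-279,40));u,v=int(u),int(v);a=im[max(0,v-60):v+60,max(0,u-75):u+75]
    save(a,'a_%s.png'%n,3)
a,b=[cv2.imread('pics/a_%s.png'%n) for n in('side','top')];h=min(a.shape[0],b.shape[0]);cv2.imwrite('pics/a.png',cv2.resize(np.hstack([a[:h],b[:h]]),None,fx=.85,fy=.85))
print(r.sense()['eef_pos'])
```

```text
[ 422.23336522 -279.15758753   78.63575949]
```

View pics/a.png

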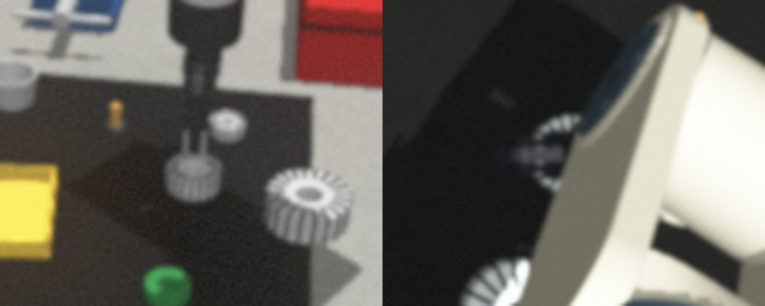

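The side view shows the open fingers centred over the middle sink at about (193,170). Descending now to grip it.

Emit:
drive_tool(deltas=[[0,0,2,0],[0,0,2,0],[0,0,1,0],[0,0,0.6,0],[0,0,0.4,0],[0,0,0,0]])

```text
clock: 2.28
eef_pos: [421.9, -279.2, 18.3]
tcp_rot: [-3.142, 0.0, -0.001]
contact_force: [-0.4, -0.2, -0.9]
opening: 0.997
```

Emit:
drive_tool(deltas=[[0,0,0,0],[0,0,0,0],[0,0,0,0],[0,0,0,0],[0,0,0,0],[0,0,0,0]], jaw=1, force=50)

```text
clock: 2.78
eef_pos: [422.5, -279.1, 19.3]
tcp_rot: [3.141, -0.001, -0.0]
contact_force: [-1.4, -0.5, 5.4]
opening: 0.688
```

Emit:
drive_tool(deltas=[[0,0,0,0],[0,0,-1,0],[0,0,-2,0],[0,0,-2.5,0],[0,0,-2.5,0],[0,0,-2,0],[0,0,-1,0],[0,0,0,0]])

```text
clock: 3.45
eef_pos: [423.3, -279.5, 131.0]
tcp_rot: [3.139, -0.004, -0.0]
contact_force: [-0.0, -0.1, -1.1]
opening: 0.699
```

Run:
```python
from m import *
im,d=grab('side');u,v=proj('side',(422,-279,125));u,v=int(u),int(v);save(im[max(0,v-70):v+70,u-90:u+90],'b.png',3)
print(r.sense())
```

```text
{'clock': 3.5, 'qpos': array([-5.86569198e-01,  3.24261547e-01,  1.98926670e+00, -3.45459659e-06,
        8.25470151e-01,  9.84343268e-01]), 'qvel': array([ 0.00042024,  0.03802122,  0.02644009,  0.00059546, -0.01651122,
        0.00043586]), 'joint_efforts': array([ 4.01698911e-03, -5.27915025e+01, -2.72824556e+01,  7.50884610e-04,
        2.38802209e-01, -8.17522268e-04]), 'eef_pos': array([ 422.57899159, -279.04515991,  129.4063067 ]), 'tcp_rot': array([ 3.14015484e+00, -2.15937032e-03, -1.12247644e-04]), 'contact_force': array([ 0.06985005, -0.18302033, -0.25942949]), 'wrist_torque': array([-0.01560031,  0.05872597, -0.00879992]), 'opening': 0.6979355579368587}
```

View pics/b.png

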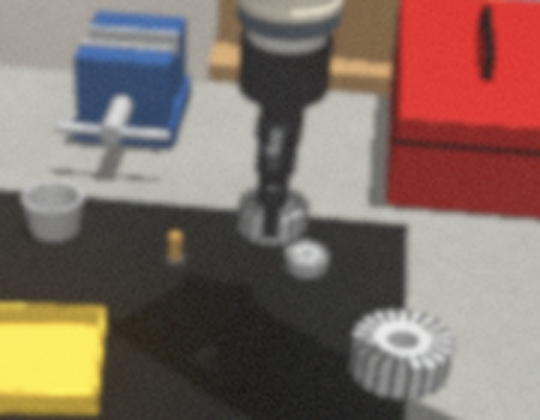

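The finned sink is held level in the jaws at (275,218) and clear of the bench. Moving it over the post.

Emit:
drive_tool(deltas=[[0.6,-1.3,0,0],[1.3,-2.8,0,0],[1.3,-2.8,0,0],[1.3,-2.8,0,0],[1.3,-2.8,0,0],[1.3,-2.8,0,0],[1.3,-2.8,0,0],[1.3,-2.8,0,0],[1.3,-2.8,0,0],[1.3,-2.8,0,0],[1.3,-2.8,0,0],[1.3,-2.8,0,0]])

```text
clock: 4.5
eef_pos: [570.5, 43.7, 126.5]
tcp_rot: [3.141, 0.003, -0.0]
contact_force: [0.4, -0.5, -1.8]
opening: 0.695
```

Emit:
drive_tool(deltas=[[1.3,-2.8,0,0],[1.3,-2.8,0,0],[1.3,-2.8,0,0],[1.3,-2.8,0,0],[1.3,-2.4,0,0],[0.3,-0.9,0,0],[0,0,0,0],[0,0,0,0]])

```text
clock: 5.17
eef_pos: [637.8, 186.8, 126.6]
tcp_rot: [3.14, 0.003, 0.001]
contact_force: [-0.1, 0.3, -0.9]
opening: 0.698
```

Run:
```python
from m import *
E=np.mean([(grab('side'),r.sense()['eef_pos'])[1] for _ in range(3)],0);print(E)
im,d=grab('side');u,v=proj('side',(639,180,90));u,v=int(u),int(v);save(im[v-65:v+65,u-85:u+85],'c1.png',2.3)
im,d=grab('top');u,v=proj('top',(639,180,90));u,v=int(u),int(v);save(im[v-65:v+65,u-85:u+85],'c2.png',2.3)
cv2.imwrite('pics/c.png',np.hstack([cv2.imread('pics/c1.png'),cv2.imread('pics/c2.png')]))
```

```text
[638.00574407 185.93285307 127.30257264]
```

View pics/c.png

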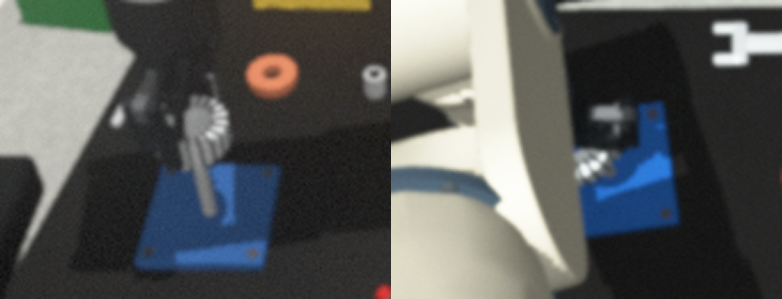

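Emit:
drive_tool(deltas=[[0.1,0.57,0,0],[0,0,1,0],[0,0,1,0],[0,0,0.8,0],[0,0,0.5,0],[0,0,0.5,0],[0,0,0.5,0]])

```text
clock: 6.0
eef_pos: [640.0, 181.6, 84.4]
tcp_rot: [3.141, 0.001, -0.0]
contact_force: [-1.3, 0.4, -0.7]
opening: 0.69
```

Emit:
drive_tool(deltas=[[0,0,1,0],[0,0,1,0],[0,0,1,0],[0,0,1,0],[0,0,0.7,0],[0,0,0.3,0]])

```text
clock: 6.5
eef_pos: [639.3, 181.3, 33.5]
tcp_rot: [3.141, 0.002, -0.0]
contact_force: [-1.0, -0.3, -0.5]
opening: 0.693
```

Emit:
drive_tool(deltas=[[0,0,0.2,0],[0,0,0.1,0],[0,0,0.05,0],[0,0,0,0]])

```text
clock: 6.83
eef_pos: [640.4, 181.6, 32.2]
tcp_rot: [-3.141, -0.001, -0.0]
contact_force: [-0.1, -0.6, -0.8]
opening: 0.692
```

Emit:
drive_tool(deltas=[[0,0,0,0],[0,0,0,0],[0,0,0,0],[0,0,0,0],[0,0,0,0]], jaw=0)

```text
clock: 7.25
eef_pos: [640.2, 181.6, 32.0]
tcp_rot: [-3.141, -0.0, -0.0]
contact_force: [-0.2, -0.2, 1.0]
opening: 0.997
```

Emit:
drive_tool(deltas=[[0,0,-2,0],[0,0,-3,0],[0,0,-3,0],[0,0,-3,0],[0,1,-1,0],[0,2.5,0,0],[0,2.5,0,0],[0,2.5,0,0],[0,2.5,0,0],[0,2.5,0,0]])

```text
clock: 8.08
eef_pos: [639.7, 45.1, 151.5]
tcp_rot: [3.141, 0.0, -0.0]
contact_force: [0.9, -0.1, 0.1]
opening: 1.001
```

```bash
cat > st.py <<'E'
from m import *
import sys
def look(tag,h,X=(639,180),s=2.3):
    A=[]
    for n in('side','top'):
        im,d=grab(n);u,v=map(int,proj(n,(*X,h)));A.append(cv2.resize(im[max(0,v-65):v+65,max(0,u-85):u+85],(391,299),interpolation=cv2.INTER_CUBIC))
        P=pts(n,d);q=P[(np.hypot(P[...,0]-X[0],P[...,1]-X[1])<45)&(abs(P[...,2]-h)<5)&(d>0)]
        if len(q): print(n,len(q),'mid',((q.min(0)+q.max(0))/2).round(1),'ext',np.ptp(q,0).round(1),'zmed',np.median(q[:,2]).round(1))
    save(np.hstack(A),tag+'.png');print('eef',r.sense()['eef_pos'].round(1))
E
python3 -c "
from st import *
look('d',36)"
```

```text
side 537 mid [641.2 182.2  35.6] ext [61.3 62.4  9.1] zmed 36.1
top 74 mid [660.2 165.3  35.5] ext [17.4 22.3  7.2] zmed 35.0
eef [639.7  43.  151.4]
```

Emit:
drive_tool(deltas=[[-0.75,2,3,0],[0,2.2,3,0],[0,0,2,0],[0,0,1,0],[0,0,0,0],[0,0,0,0]])

```text
clock: 8.68
eef_pos: [632.7, 5.2, 61.8]
tcp_rot: [-3.141, 0.0, 0.0]
contact_force: [0.6, 0.7, 1.0]
opening: 1.002
```

```bash
python3 -c "
from st import *
look('e',14,(632,0))
print(np.mean([(grab('side'),r.sense()['eef_pos'])[1] for _ in range(4)],0))"
```

```text
side 206 mid [631.6   1.9  13.1] ext [47.7 52.7  8. ] zmed 13.6
eef [633.7   5.3  63.2]
[633.55608061   5.07657603  63.17516993]
```

Emit:
drive_tool(deltas=[[-0.1,0.4,1,0],[0,0,1.5,0],[0,0,1.2,0],[0,0,0.7,0],[0,0,0.4,0],[0,0,0,0]])

```text
clock: 9.48
eef_pos: [630.8, 0.5, 12.5]
tcp_rot: [-3.142, 0.002, -0.0]
contact_force: [-0.0, -0.3, 0.4]
opening: 1.002
```

Emit:
drive_tool(deltas=[[0,0,0,0],[0,0,0,0],[0,0,0,0],[0,0,0,0],[0,0,0,0],[0,0,0,0],[0,0,0,0],[0,0,0,0]], jaw=1)

```text
clock: 10.15
eef_pos: [632.1, 0.6, 14.9]
tcp_rot: [-3.142, -0.001, -0.0]
contact_force: [-1.6, 0.4, 6.2]
opening: 0.589
```

Emit:
drive_tool(deltas=[[0,0,-1,0],[0,0,-2.5,0],[0,0,-3,0],[0,0,-2.5,0],[0.1,-1,-1,0],[0.1,-2.5,0,0],[0.1,-2.8,0,0],[0.1,-2.8,0,0],[0.1,-2.8,0,0],[0.1,-2.8,0,0],[0.1,-2.3,0,0],[0.05,-1,0,0]])

```text
clock: 11.15
eef_pos: [638.7, 184.1, 113.6]
tcp_rot: [-3.141, -0.0, 0.002]
contact_force: [-0.3, -0.1, -1.6]
opening: 0.588
```

Emit:
drive_tool(deltas=[[0,0,0,0],[0,0,0,0]])

```text
clock: 11.32
eef_pos: [638.6, 180.7, 113.4]
tcp_rot: [3.141, 0.001, 0.001]
contact_force: [-0.3, -1.5, -0.9]
opening: 0.586
```

```bash
python3 -c "
from st import *
look('e',104,(639,180))
print(np.mean([(grab('side'),r.sense()['eef_pos'])[1] for _ in range(4)],0))"
```

```text
side 86 mid [630.1 182.6 104.1] ext [31.3 70.4  9.8] zmed 104.9
top 35 mid [623.3 157.1 104.8] ext [18.6 30.2  8.2] zmed 107.0
eef [638.9 179.4 113.6]
[639.0751988  179.29872378 113.72047474]
```

View pics/e.png

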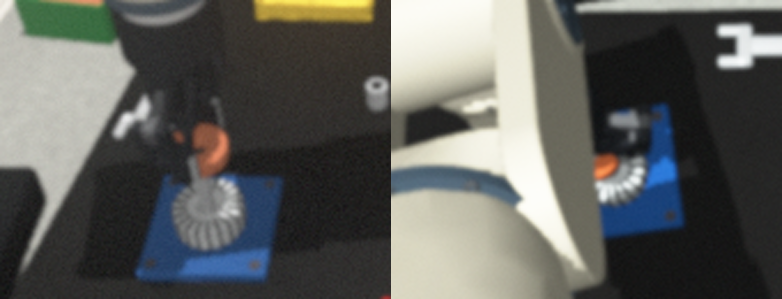

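The copper ring is held over the post at (208,147). A finger hides its left half, and the sink sits flat below it at (210,210). Lowering the ring.

Emit:
drive_tool(deltas=[[0.05,-0.1,1,0],[0,0,0.8,0],[0,0,0.5,0],[0,0,0.5,0],[0,0,0.5,0],[0,0,0.7,0],[0,0,0.8,0],[0,0,0.7,0],[0,0,0.4,0],[0,0,0,0]])

```text
clock: 12.45
eef_pos: [638.8, 181.4, 53.4]
tcp_rot: [3.141, 0.002, -0.0]
contact_force: [-1.6, 0.2, -1.9]
opening: 0.586
```

Emit:
drive_tool(deltas=[[0,0,0.15,0],[0,0,0.1,0],[0,0,0,0],[0,0,0,0]])

```text
clock: 12.78
eef_pos: [639.8, 181.6, 52.6]
tcp_rot: [-3.141, -0.0, -0.0]
contact_force: [-0.3, -0.5, -1.4]
opening: 0.589
```

Emit:
drive_tool(deltas=[[0,0,0.1,0],[0,0,0.05,0],[0,0,0,0]])

```text
clock: 13.03
eef_pos: [639.8, 181.6, 51.0]
tcp_rot: [-3.142, -0.0, -0.0]
contact_force: [0.3, -0.4, 0.7]
opening: 0.578
```

Emit:
drive_tool(deltas=[[0,0,0,0],[0,0,0,0],[0,0,0,0],[0,0,0,0],[0,0,0,0],[0,0,0,0]], jaw=0)

```text
clock: 13.53
eef_pos: [639.6, 181.5, 50.8]
tcp_rot: [3.142, 0.0, -0.0]
contact_force: [0.6, 0.0, -0.5]
opening: 0.999
```

Emit:
drive_tool(deltas=[[0,0,-2,0],[0,0,-3,0],[0,0,-3,0],[-0.7,1,-1,0],[-2,2.5,0,0],[-2,2.5,0,0],[-2,2.5,0,0],[-2,2.5,0,0],[-2,2.5,0,0],[-2,2.5,0,0],[0,0,0,0]])

```text
clock: 14.45
eef_pos: [507.8, 18.3, 140.0]
tcp_rot: [3.14, 0.004, -0.002]
contact_force: [0.2, -0.6, -0.6]
opening: 1.0
```

```bash
python3 -c "
from st import *
look('f',50)
look('f2',18,(430.5,-91))
print(np.mean([(grab('side'),r.sense()['eef_pos'])[1] for _ in range(4)],0))"
```

```text
side 374 mid [641.1 182.8  49.6] ext [52.4 51.9  9.2] zmed 49.9
top 246 mid [641.2 181.2  49.7] ext [45.8 48.4  9.1] zmed 49.4
eef [511.9  20.7 140.9]
side 165 mid [430.9 -88.5  17.3] ext [44.9 45.1  7.9] zmed 17.5
top 317 mid [429.  -92.2  17.5] ext [44.2 42.2  8.6] zmed 17.1
eef [513.3  21.8 141. ]
[513.32291887  22.18864251 140.78893541]
```

The copper ring's top reads 50 mm in both views, so it's seated. Next is the green ring.

Emit:
drive_tool(deltas=[[-2,2.7,0,0],[-2,2.7,1,0],[-2,2.7,2,0],[-1.5,2.2,2,0],[-0.8,1,2,0],[0,0,1,0],[0,0,0,0],[0,0,0,0]])

```text
clock: 15.52
eef_pos: [430.3, -90.9, 60.7]
tcp_rot: [-3.141, 0.0, 0.0]
contact_force: [0.4, -0.1, 0.3]
opening: 1.002
```

```bash
python3 -c "
from st import *
print(np.mean([(grab('side'),r.sense()['eef_pos'])[1] for _ in range(5)],0))"
```

```text
[430.92394485 -90.93561298  61.52361073]
```

Emit:
drive_tool(deltas=[[0,0,1,0],[0,0,1.5,0],[0,0,1.1,0],[0,0,0.6,0],[0,0,0.3,0],[0,0,0,0]])

```text
clock: 16.27
eef_pos: [429.3, -91.3, 15.2]
tcp_rot: [-3.141, 0.001, -0.0]
contact_force: [-0.4, 0.4, -0.2]
opening: 0.998
```

Emit:
drive_tool(deltas=[[0,0,0,0],[0,0,0,0],[0,0,0,0],[0,0,0,0],[0,0,0,0],[0,0,0,0],[0,0,0,0],[0,0,0,0],[0,0,0,0]], jaw=1)

```text
clock: 17.02
eef_pos: [430.0, -91.5, 16.7]
tcp_rot: [3.141, -0.001, -0.0]
contact_force: [-1.9, 1.0, 11.0]
opening: 0.52
```

Emit:
drive_tool(deltas=[[0,0,-1,0],[0,0,-2.5,0],[0,0,-3,0],[0,0,-2.5,0],[0.7,-1,-1.5,0],[1.6,-2,0,0],[2,-2.6,0,0],[2,-2.6,0,0],[2,-2.6,0,0],[2,-2.6,0,0],[2,-2.6,0,0],[2,-2.6,0,0]])

```text
clock: 18.02
eef_pos: [573.3, 96.0, 121.7]
tcp_rot: [-3.142, -0.0, 0.0]
contact_force: [0.4, -1.0, 0.2]
opening: 0.521
```

Emit:
drive_tool(deltas=[[2,-2.6,0,0],[2,-2.6,0,0],[1.9,-2.4,0,0],[0.7,-1,0,0],[0,0,0,0],[0,0,0,0]])

```text
clock: 18.52
eef_pos: [638.0, 180.5, 120.9]
tcp_rot: [3.141, 0.001, 0.001]
contact_force: [-0.6, -0.1, -0.6]
opening: 0.523
```

```bash
python3 -c "
from st import *
look('g',115)
print(np.mean([(grab('side'),r.sense()['eef_pos'])[1] for _ in range(5)],0))"
```

```text
side 106 mid [630.9 184.5 115. ] ext [29.2 65.3  9.8] zmed 115.6
top 45 mid [622.7 158.1 115. ] ext [15.  29.4  9.4] zmed 117.4
eef [637.5 179.4 120.8]
[637.9901186  179.4629076  120.96041453]
```

View pics/g.png

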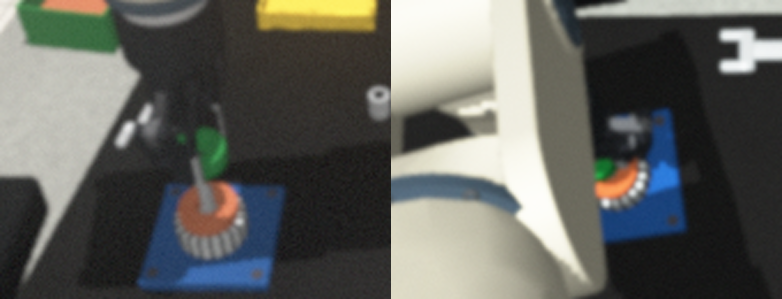

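The green ring is held over the post at (210,150), with the copper ring flat on the sink below it. Lowering the ring.

Emit:
drive_tool(deltas=[[0.15,-0.15,0.6,0],[0,0,0.8,0],[0,0,0.8,0],[0,0,0.5,0],[0,0,0.5,0],[0,0,0.5,0],[0,0,0.5,0],[0,0,0.5,0],[0,0,0.4,0],[0,0,0,0]])

```text
clock: 19.7
eef_pos: [639.6, 181.9, 68.7]
tcp_rot: [3.141, 0.001, -0.0]
contact_force: [0.4, -0.6, -0.5]
opening: 0.522
```

Emit:
drive_tool(deltas=[[0,0,0.15,0],[0,0,0.1,0],[0,0,0.05,0],[0,0,0,0]])

```text
clock: 20.03
eef_pos: [640.2, 182.1, 66.9]
tcp_rot: [-3.141, -0.0, -0.0]
contact_force: [-1.1, -0.3, 0.0]
opening: 0.522
```

Emit:
drive_tool(deltas=[[0,0,0.05,0],[0,0,0,0],[0,0,0,0],[0,0,0,0],[0,0,0,0],[0,0,0,0],[0,0,0,0]], jaw=0)

```text
clock: 20.62
eef_pos: [640.1, 182.1, 66.3]
tcp_rot: [-3.142, -0.0, -0.0]
contact_force: [-0.1, 0.3, -0.1]
opening: 1.002
```

Emit:
drive_tool(deltas=[[0,0,-2,0],[0,0,-3,0],[0,0,-2,0],[-1,0.4,0,0],[-2.7,1,0,0],[-2.7,1,0,0],[-2.7,1.1,0,0],[-2.7,1.1,0,0],[-2.7,1.1,0,0],[-2.7,1.1,0,0],[-2.7,1,0,0],[0,0,0,0]])

```text
clock: 21.62
eef_pos: [435.3, 102.3, 135.6]
tcp_rot: [3.14, 0.005, -0.001]
contact_force: [0.1, -0.0, -1.2]
opening: 1.0
```

Emit:
drive_tool(deltas=[[0,0,0.5,-0.1],[0,0,1,-0.1],[0,0,1,-0.1],[0,0,1,-0.1],[0,0,0.5,-0.1],[0,0,0.5,-0.1],[0,0,0,-0.1],[0,0,0,-0.1],[0,0,0,-0.1],[0,0,0,-0.1],[0,0,0,0]])

```text
clock: 22.53
eef_pos: [441.6, 104.2, 91.4]
tcp_rot: [3.141, -0.0, 1.004]
contact_force: [-0.3, 0.1, 0.1]
opening: 0.998
```

```bash
python3 -c "
from st import *
look('h2',68)
S=[(grab('side'),r.sense())[1] for _ in range(5)]
print(np.mean([s['eef_pos'] for s in S],0),S[0]['tcp_rot'],S[0]['qpos'])
A=[]
for n in('side','top'):
    im,d=grab(n);u,v=map(int,proj(n,(452,120,25)));A.append(cv2.resize(im[v-45:v+45,u-55:u+55],(392,320),interpolation=cv2.INTER_CUBIC));np.savez(n+'3.npz',im=im,d=d)
save(np.hstack(A),'h.png')
"
```

```text
side 328 mid [640.6 181.9  68.1] ext [44.9 46.1  9.8] zmed 67.8
top 377 mid [639.7 180.   68. ] ext [43.9 45.   9.8] zmed 66.9
eef [441.5 104.2  91.4]
[441.25268342 104.12580944  91.33009797] [ 3.14143567e+00 -1.87660051e-04  9.96407727e-01] [2.28415278e-01 3.22112493e-01 2.11984420e+00 2.71027319e-05
 6.99391919e-01 8.02783155e-01]
```

View pics/h.png

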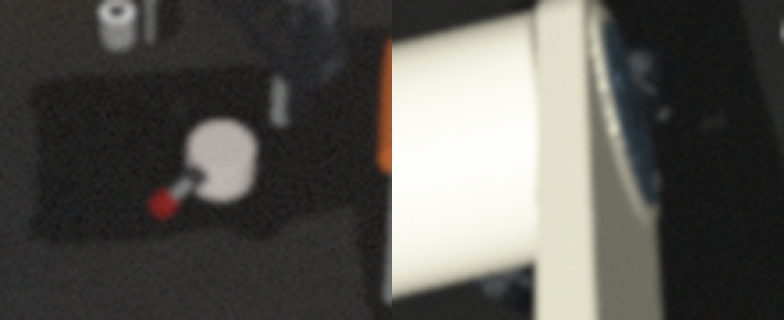

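The green ring's top is at 68 mm, so it's seated. The picture shows the pulled-out cap at (221,150), with rod and knob toward (163,204) and the fingers either side above it. I'll check its centre in this side view.

```bash
python3 -c "
from m import *
z=np.load('side3.npz');im,d=z['im'],z['d'];P=pts('side',d)
u0,v0=map(int,proj('side',(452,120,25)));print(ray('side',u0-55+221*110/392,v0-45+148*90/320,28))
hsv=cv2.cvtColor(im,cv2.COLOR_RGB2HSV)
m=(np.hypot(P[...,0]-441,P[...,1]-104)<32)&(abs(P[...,2]-27)<5)&(hsv[...,1]<60)&(hsv[...,2]>90)
m=cv2.morphologyEx(m.astype(np.uint8),cv2.MORPH_OPEN,np.ones((7,7)))>0
q=P[m];print('side top',(q.min(0)+q.max(0))/2,np.ptp(q,0),np.median(q,0),m.sum())
k=(np.hypot(P[...,0]-468,P[...,1]-147)<25)&((hsv[...,0]<8)|(hsv[...,0]>172))&(hsv[...,1]>130);print('knob',np.median(P[k],0),k.sum())
"
```

```text
[439.19613291 109.43050298  28.        ]
side top [441.66198525 106.37342186  26.44274776] [35.83492345 39.82042216  8.68419667] [441.44655235 107.94957991  27.63684492] 224
knob [468.73506389 149.95778632  22.97497146] 53
```

Emit:
drive_tool(deltas=[[0.07,-0.05,1.5,0],[0,0,2,0],[0,0,1.6,0],[0,0,1,0],[0,0,0.6,0],[0,0,0.4,0],[0,0,0,0]])

```text
clock: 23.57
eef_pos: [440.9, 104.9, 19.9]
tcp_rot: [-3.141, 0.0, 1.0]
contact_force: [0.3, 0.1, -0.2]
opening: 1.001
```

Emit:
drive_tool(deltas=[[0,0,0,0],[0,0,0,0],[0,0,0,0],[0,0,0,0],[0,0,0,0],[0,0,0,0],[0,0,0,0],[0,0,0,0],[0,0,0,0],[0,0,0,0]], jaw=1)

```text
clock: 24.4
eef_pos: [441.4, 105.0, 21.1]
tcp_rot: [3.141, -0.001, 1.0]
contact_force: [-2.0, -0.9, 7.9]
opening: 0.455
```

Emit:
drive_tool(deltas=[[0,0,-1,0],[0,0,-2.5,0],[0,0,-3,0],[0,0,-3,0],[0,0,-1,0],[0,0,0,0],[0,0,0,0]])

```text
clock: 24.98
eef_pos: [441.1, 105.0, 125.5]
tcp_rot: [3.141, -0.001, 1.0]
contact_force: [-0.6, 0.2, -1.8]
opening: 0.453
```

```bash
python3 -c "
from st import *
S=[(grab('side'),r.sense())[1] for _ in range(5)]
E=np.mean([s['eef_pos'] for s in S],0);print(E,S[0]['tcp_rot'])
im,d=grab('side');u,v=map(int,proj('side',E));save(im[max(0,v-45):v+45,u-55:u+55],'i.png',3.5)
"
```

```text
[440.15919453 104.7268016  124.12731025] [-3.14111049e+00  4.93874148e-04  9.99825264e-01]
```

View pics/i.png

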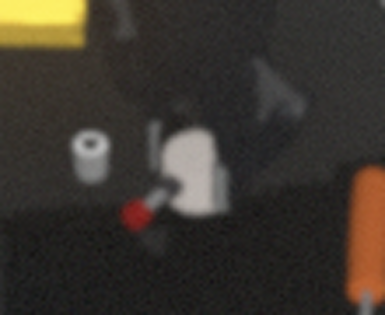

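The pulled-out cap is held upright at (190,170), rod still showing and knob at (137,213). Moving it to the jig.

Emit:
drive_tool(deltas=[[0.8,0.6,0,0],[2,1.5,0,0],[2.2,1.6,0,0],[2.2,1.6,0,0],[2.2,1.6,0,0],[2.2,1.6,0,0],[2.2,1.6,0,0],[2.2,1.6,0,0],[1.2,0.93,0,0],[0,0,0,0],[0,0,0,0]])

```text
clock: 26.2
eef_pos: [640.7, 181.7, 124.2]
tcp_rot: [-3.141, 0.001, 1.0]
contact_force: [0.1, -0.4, -0.6]
opening: 0.452
```

```bash
python3 -c "
from st import *
look('j',115)
S=[(grab('side'),r.sense())[1] for _ in range(5)]
print(np.mean([s['eef_pos'] for s in S],0),S[0]['tcp_rot'])
"
```

```text
side 65 mid [639.2 190.6 114.9] ext [58.2 28.4  9.9] zmed 115.8
top 40 mid [639.8 166.  115.6] ext [43.1 18.8  8.7] zmed 115.9
eef [639.3 181.1 124.4]
[639.49194828 181.09920174 125.14068356] [-3.14050187e+00  1.24999811e-03  9.99744445e-01]
```

View pics/j.png

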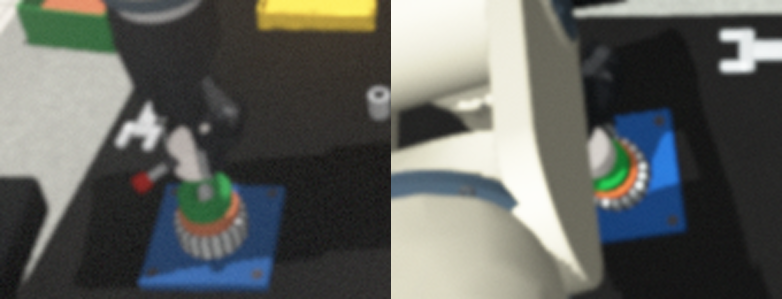

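The cap is above the stack with its knob out to the left at (143,182). Lowering it with force checks.

Emit:
drive_tool(deltas=[[0,0,0.8,0],[0,0,0.8,0],[0,0,0.5,0],[0,0,0.4,0],[0,0,0.4,0],[0,0,0.3,0],[0,0,0,0]])

```text
clock: 27.13
eef_pos: [639.9, 181.3, 92.4]
tcp_rot: [-3.141, 0.001, 1.0]
contact_force: [-0.2, 0.4, -0.6]
opening: 0.449
```

Emit:
drive_tool(deltas=[[0,0,0.2,0],[0,0,0.1,0],[0,0,0.1,0],[0,0,0,0],[0,0,0,0]])

```text
clock: 27.55
eef_pos: [640.4, 181.4, 89.4]
tcp_rot: [3.141, -0.0, 1.0]
contact_force: [0.9, -0.3, -1.8]
opening: 0.45
```

Emit:
drive_tool(deltas=[[0,0,0.08,0],[0,0,0,0]])

```text
clock: 27.72
eef_pos: [640.5, 181.5, 89.2]
tcp_rot: [3.141, -0.0, 1.0]
contact_force: [-2.0, -1.3, 4.1]
opening: 0.455
```

Emit:
drive_tool(deltas=[[0,0,0,0],[0,0,0,0],[0,0,0,0],[0,0,0,0],[0,0,0,0],[0,0,0,0],[0,0,0,0]], jaw=0)

```text
clock: 28.3
eef_pos: [640.3, 181.4, 88.4]
tcp_rot: [-3.142, 0.0, 1.0]
contact_force: [-0.3, -0.0, 0.2]
opening: 0.998
```

Emit:
drive_tool(deltas=[[0,0,-1.5,0],[0,0,-2.5,0],[0,0,-2,0],[-0.1,-0.9,0,0],[-0.4,-2.5,0,0],[-0.4,-2.6,0,0],[-0.4,-2.6,0,0],[-0.5,-2.6,0,0],[-0.5,-2.6,0,0],[-0.5,-2.6,0,0],[-0.5,-2.6,0,0],[-0.27,-2.5,0,0]])

```text
clock: 29.3
eef_pos: [438.1, 267.5, 148.0]
tcp_rot: [-3.141, 0.001, 1.0]
contact_force: [-0.2, 0.0, 0.8]
opening: 0.997
```

Emit:
drive_tool(deltas=[[0,0,0,-0.12],[0,0,0,-0.12],[0,0,0.5,-0.12],[0,0,1,-0.12],[0,0,1,-0.12],[0,0,1,-0.12],[0,0,1,-0.12],[0,0,1,-0.12],[0,0,0,-0.12],[0,0,0,-0.12],[0,0,0,-0.12],[0,0,0,-0.12]])

```text
clock: 30.3
eef_pos: [439.6, 267.4, 93.0]
tcp_rot: [-3.141, -0.0, 2.446]
contact_force: [-0.3, -0.1, -1.2]
opening: 1.001
```

Emit:
drive_tool(deltas=[[0,0,0,-0.1],[0,0,0,0],[0,0,0,0]])

```text
clock: 30.55
eef_pos: [439.7, 267.5, 93.2]
tcp_rot: [-3.141, -0.0, 2.537]
contact_force: [-0.2, -1.3, -0.5]
opening: 0.997
```

```bash
python3 -c "
from st import *
look('k1',96)
S=[(grab('side'),r.sense())[1] for _ in range(5)]
print(np.mean([s['eef_pos'] for s in S],0),S[0]['tcp_rot'])
im,d=grab('side');P=pts('side',d);A=[]
for X in((639,180,70),(445,260,40)):
    u,v=map(int,proj('side',X));A.append(cv2.resize(im[v-50:v+50,u-60:u+60],(390,325),interpolation=cv2.INTER_CUBIC))
save(np.hstack(A),'k.png')
hsv=cv2.cvtColor(im,cv2.COLOR_RGB2HSV)
for h,c in((28,(440,267)),(96,(639.5,181))):
    m=(np.hypot(P[...,0]-c[0],P[...,1]-c[1])<30)&(abs(P[...,2]-h)<3.5)&(hsv[...,1]<60)
    q=P[m];print('side top',(q.min(0)+q.max(0))/2,np.ptp(q,0),m.sum())
for h,c in((20,(467,248)),(88,(665,222))):
    k=(np.hypot(P[...,0]-c[0],P[...,1]-c[1])<35)&(abs(P[...,2]-h)<15)&((hsv[...,0]<8)|(hsv[...,0]>172))&(hsv[...,1]>120);print('knob',np.median(P[k],0),k.sum())
"
```

```text
side 312 mid [642.2 190.2  94.7] ext [43.5 57.4  7.4] zmed 95.7
top 372 mid [640.6 186.4  95.6] ext [41.8 53.5  9. ] zmed 94.9
eef [439.9 267.5  93.3]
[440.03322937 267.54184119  93.44496532] [-3.14152959e+00 -7.16429722e-05  2.53720764e+00]
side top [442.35693347 269.70709131  27.59005235] [43.70876451 39.65828642  5.96413976] 349
side top [640.33428099 184.19890368  95.68432031] [39.67694069 44.72778182  6.3623359 ] 283
knob [463.84156848 249.68927087  25.34585184] 9
knob [666.83964973 226.7450246   91.91626752] 47
```

View pics/k.png

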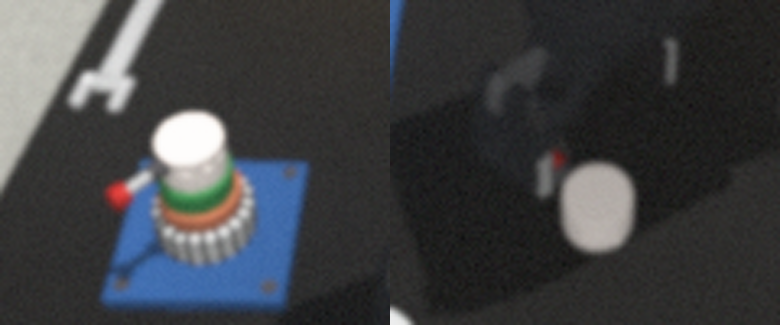

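The stack stands straight with the cap on top and its rod still showing, and the knob is at (119,194) in the left panel. In the right panel the locked cap is at (598,205), knob at (558,160), with a finger on each side. Grasping it now.

Emit:
drive_tool(deltas=[[0,0,1.5,0],[0,0,2,0],[0,0,1.7,0],[0,0,1,0],[0,0,0.6,0],[0,0,0.4,0],[0,0,0,0]])

```text
clock: 31.53
eef_pos: [440.0, 267.5, 21.1]
tcp_rot: [-3.141, -0.0, 2.54]
contact_force: [-0.3, -0.3, 0.3]
opening: 1.005
```

Emit:
drive_tool(deltas=[[0,0,0,0],[0,0,0,0],[0,0,0,0],[0,0,0,0],[0,0,0,0],[0,0,0,0],[0,0,0,0],[0,0,0,0],[0,0,0,0],[0,0,0,0]], jaw=1)

```text
clock: 32.37
eef_pos: [440.5, 267.8, 22.4]
tcp_rot: [3.141, 0.0, 2.54]
contact_force: [-0.9, -0.2, 7.3]
opening: 0.45
```

Emit:
drive_tool(deltas=[[0,0,-1,0],[0,0,-2.5,0],[0,0,-3,0],[0,0,-3,0],[0,0,-1.5,0],[0,0,0,0],[0,0,0,0]])

```text
clock: 32.95
eef_pos: [440.5, 267.8, 132.7]
tcp_rot: [3.139, 0.001, 2.54]
contact_force: [0.5, -0.3, -1.6]
opening: 0.452
```

Emit:
drive_tool(deltas=[[-1.2,-0.8,0,0],[-2.6,-1.7,0,0],[-2.6,-1.7,0,0],[-2.6,-1.7,0,0],[-2.6,-1.7,0,0],[-2.6,-1.7,0,0],[-2.6,-1.7,0,0],[-2.6,-1.7,0,0],[-2.6,-1.7,0,0],[-2.6,-1.7,0,0],[-2.6,-1.7,0,0],[-2.6,-1.7,0,0]])

```text
clock: 33.95
eef_pos: [574.6, -63.3, 129.8]
tcp_rot: [-3.14, -0.002, 2.54]
contact_force: [1.5, 0.5, -1.3]
opening: 0.452
```

Emit:
drive_tool(deltas=[[-2.6,-1.7,0,0],[-2.6,-1.7,0,0],[-2.6,-1.7,0,0],[-2.6,-1.7,0,0],[-1,-0.3,0,0],[0,0,0,0],[0,0,0,0]])

```text
clock: 34.53
eef_pos: [628.1, -184.6, 129.9]
tcp_rot: [-3.141, -0.003, 2.539]
contact_force: [-0.9, -0.5, -0.3]
opening: 0.456
```

```bash
python3 -c "
from st import *
look('l',100,(628,-185))
S=[(grab('side'),r.sense())[1] for _ in range(5)]
print(np.mean([s['eef_pos'] for s in S],0),S[0]['tcp_rot'])
"
```

```text
eef [ 628.  -183.6  130.5]
[ 628.61617935 -183.73771773  131.26704483] [-3.14126243e+00 -1.79399451e-03  2.54083206e+00]
```

View pics/l.png

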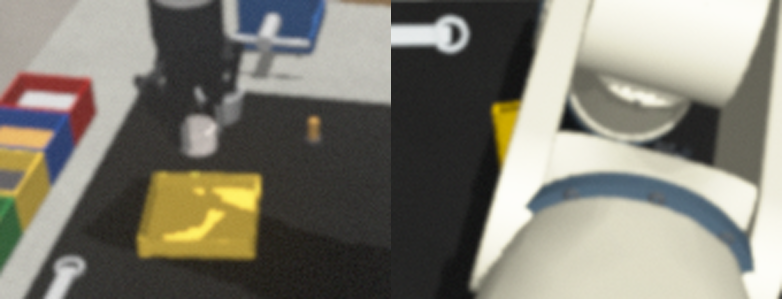

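The locked cap is held upright at (199,135), above the middle of the tray. Lowering it.

Emit:
drive_tool(deltas=[[0,0,1.5,0],[0,0,2.5,0],[0,0,2.5,0],[0,0,2,0],[0,0,1,0],[0,0,0.5,0],[0,0,0.3,0],[0,0,0,0],[0,0,0,0]])

```text
clock: 35.63
eef_pos: [629.9, -185.1, 29.6]
tcp_rot: [3.141, 0.002, 2.54]
contact_force: [-0.2, -0.6, -0.3]
opening: 0.449
```

Emit:
drive_tool(deltas=[[0,0,0.1,0],[0,0,0.1,0],[0,0,0,0]])

```text
clock: 35.88
eef_pos: [629.4, -185.1, 27.0]
tcp_rot: [3.141, 0.001, 2.54]
contact_force: [0.1, -0.2, -1.3]
opening: 0.448
```

Emit:
drive_tool(deltas=[[0,0,0.1,0],[0,0,0.1,0],[0,0,0,0]])

```text
clock: 36.13
eef_pos: [629.4, -185.1, 25.4]
tcp_rot: [3.141, 0.0, 2.54]
contact_force: [-2.8, 0.2, 8.1]
opening: 0.447
```

Emit:
drive_tool(deltas=[[0,0,0,0],[0,0,0,0],[0,0,0,0],[0,0,0,0],[0,0,0,0],[0,0,0,0]], jaw=0.2)

```text
clock: 36.63
eef_pos: [629.1, -185.0, 24.4]
tcp_rot: [-3.142, -0.0, 2.54]
contact_force: [-0.2, -0.1, 1.0]
opening: 0.805
```

Emit:
drive_tool(deltas=[[0,0,-1.5,0],[0,0,-3,0],[0,0,-3,0],[0,0,-3,0],[0,0,-3,0],[2.5,0,0,0],[2.5,0,0,0],[2.5,0,0,0],[2.5,0,0,0],[2.5,0,0,0],[2.5,0,0,0],[0,0,0,0]])

```text
clock: 37.63
eef_pos: [501.4, -98.0, 160.0]
tcp_rot: [-3.141, -0.003, 2.54]
contact_force: [-0.0, 0.3, -0.3]
opening: 0.8
```

```bash
python3 -c "
from st import *
look('n1',31,(628,-185))
look('n2',96)
a,b=cv2.imread('pics/n1.png'),cv2.imread('pics/n2.png');cv2.imwrite('pics/n.png',np.vstack([a,b]))
im,d=grab('side');P=pts('side',d);hsv=cv2.cvtColor(im,cv2.COLOR_RGB2HSV)
for h,c in((31,(629,-185)),(96,(639.5,181))):
    m=(np.hypot(P[...,0]-c[0],P[...,1]-c[1])<30)&(abs(P[...,2]-h)<3.5)&(hsv[...,1]<60)
    q=P[m];print('side top',((q.min(0)+q.max(0))/2).round(1),np.ptp(q,0).round(1),m.sum())
for h,c in((23,(600,-165)),(88,(665,222))):
    k=(np.hypot(P[...,0]-c[0],P[...,1]-c[1])<70)&(abs(P[...,2]-h)<15)&((hsv[...,0]<8)|(hsv[...,0]>172))&(hsv[...,1]>120);print('knob',np.median(P[k],0),k.sum())
"
```

```text
side 138 mid [ 635.6 -184.8   30. ] ext [54.3 43.1  7.6] zmed 30.3
top 96 mid [ 647.8 -193.    30.5] ext [27.5 36.3  8.8] zmed 29.4
eef [505.5 -99.8 160.7]
side 315 mid [641.4 190.   95.2] ext [42.9 52.9  8.3] zmed 95.6
top 372 mid [642.5 188.3  95.9] ext [45.2 57.5  9.7] zmed 95.1
eef [ 506.7 -100.4  160.4]
side top [ 628.  -184.1   30.9] [37.6 41.9  6.8] 110
side top [641.  184.6  95.7] [39.7 44.1  6.4] 280
knob [ 656.12523899 -198.89418645   27.97894614] 4
knob [666.68413458 226.81163347  92.17957208] 47
```

View pics/n.png

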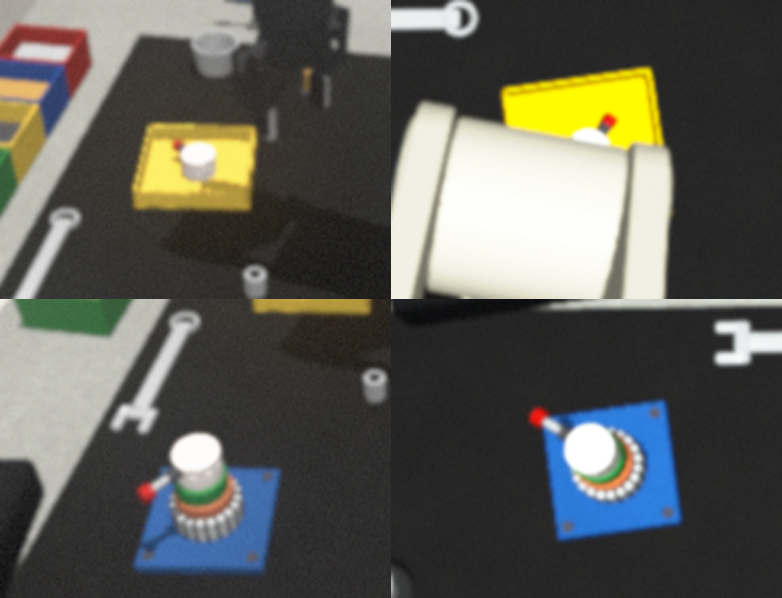

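The locked cap is upright in the tray with its knob in, at (198,160) and (592,135). The stack is straight with its knob out. The gripper is clear of everything, so I'm handing in.

```bash
python3 -c "
from rig import r,job
print(job.sign_off(), r.sense()['clock'])"
```

```text
the job is handed in; nothing more can be done
the job is handed in; nothing more can be done
```

The lamp module is built on the jig post in the order asked: finned heat sink (the middle size), copper ring, green ring, then the cap with its knob pulled out. The locked cap stands upright near the middle of the yellow tray. I handed the job in at about 38 s, with the gripper well clear of everything; hand-in gives no verdict.

**Heights:** the tops of the stacked parts read 36, 50, 68 and 96 mm as each was placed, as they should be. The tray cap's top reads about 30 to 31 mm (31 expected).

**Position:** each part was let go within about 2 mm of the post axis as I measured it. The last side view put the top cap's centre about 4 mm off in y, because that camera reads high in y and the dark boss was partly counted in. The limit is 8 mm.

**Knobs:** the pulled-out knob measures about 15 mm out. The locked cap's knob looks pushed in, but so few pixels of it were visible that I judged it by eye and from its roughly 31 mm distance to the cap's centre.

**Forces:** contact readings stayed under about 11 N, and none of the checks failed.

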